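# Restock the laundry carousel and hold the knob-lidded jar at the front

## Robot

A 7-joint arm with a two-finger parallel gripper is mounted at the origin on the work surface. World frame = base frame: x ahead of the robot, y to its left, z up, the work surface at z = 0. Lengths are in m, angles in rad, forces in N, time in s.
With the tool pointing down it reaches from about 0.4 to 0.9 m from the base axis. Payload 5.6 kg.
Tool frame: the origin (TCP) lies midway between the tips of the shut fingers; the grasp point (between the pads) lies 19 mm behind it; z points along the fingers, y is the line along which they close (so a half turn about z gives the same grasp; the last joint's range is limited). The gripper opens to 92 mm and grips with 3 to 60 N. Pads are 20 mm wide; open, the fingers measure 128 mm over their backs; the gripper's body (75 mm by 189 mm) begins 69 mm behind the grasp point.
Start: joints at [-1.358, 0.468, -0.012, 1.603, 0.006, 1.071, -0.056], TCP at [0.165, 0.629, 0.215] pointing down, gripper open.
Joint ranges: [-2.53, 2.53], [-0.31, 2.02], [-1.57, 1.55], [0.28, 2.44], [-1.29, 4.43], [0.15, 1.84], [-2.92, 2.92]. Speed limits (rad/s): [2.57, 2.57, 3.14, 3.14, 3.14, 3.14, 3.14].

## Interface

Orientations are given as a unit quaternion [x, y, z, w].
In Python, from station import manip gives the robot as it stands.
- The arm moves only by the shell command python3 -m crank 'ROWS' [FORCE]. ROWS is JSON, a list of rows, each a list of 7 numbers: the closure, from -1 (fully open) to 1 (shut), then the shift along the tool's x, y, z in cm, then the turn, a rotation vector about the tool's x, y, z in rad. In form: [[grip, tx, ty, tz, ax, ay, az], ...]. A call has 1 to 8 rows; each row is the pose to reach, as a shift and turn from the pose commanded when the call began, along the tool's axes at that moment; what a row does not reach only later rows make up. A row lasts 1/8 s, in which the tool goes at most 62.5 mm and 10.7 degrees, less where a joint would pass 70% of its speed; a pose out of reach is approached as far as the arm can. A call with a gripper value outside its range is refused whole. The fingers move at their own pace and stop on an object; FORCE is the grip in N (left out, the last holds). Time passes only in rows, so rows that repeat a pose let the fingers close. It gives the time, the measured TCP pose, the force, the opening and the grip force at its end, in the units of the state.
- manip.state(): the state, without advancing time (a new reading comes with each control period).
- manip.snapshot(name): name is "side" or "top" or "wrist"; returns (picture, depth): 400x640x3 uint8, blue, green, red; 400x640 float32, m along the optical axis (not along the pixel's ray), 0 where there is no reading.
- manip.camera_info(name): a dict with "fovy" (degrees; the focal length in pixels is half the picture's height over the tangent of half this angle, whatever the lens; pixels are square), "cx", "cy" (the principal point, pixels), "k1" (the pictures are not rectified: a ray, as slopes to the right and down, at radius r is drawn at 1 + k1 r^2 times it, then the intrinsics apply), "pose" (4x4, takes a point from camera to world coordinates). Camera axes: x right, y up, looking along -z (the intrinsics and any distortion apply to the point x, -y, -z); pixel columns grow to the right and rows downward; lengths in m; the calibration is good to about 2 mm. A picture is of the moment at which its call begins: read the wrist's pose just before it. camera_info takes no time and is no camera call; for the wrist camera it gives the pose at the moment of the call.
- manip.hand_in(): hands the job in; it is judged then, once.
The state is a dict: "time_s": time; "joints": joint angles; "qd": joint speeds; "joint_torque": joint torques, N m; "eef_pos": TCP position; "orientation": TCP orientation; "force": force on the tool from outside, world axes, zero at the start; "torque": the same for the moment, N m; "finger_gap": finger opening in m; "finger_force": force on a finger pad.
Only numpy, scipy, OpenCV 4.12 (cv2) and the standard library are available. Lean on these libraries where they do the work, as an engineer would, in place of code of your own. Each camera call takes 0.05 s, during which the arm holds its last target. There are 200 camera calls.

## Task

First put the two loose metal tins upright into the two empty cells of the laundry carousel, one in each. Then turn the carousel until the jar whose lid has the ball knob sits squarely at the front, in line with the tongue that sticks out of the stand, and hold the carousel still there by its bar handle: finish with the handle still gripped. Do not knock over or shift anything else on the counter.

Things in the scene. Friction and masses are not known exactly. Their poses are not given: they have to be found in the camera images.
- stand: Fixed steel stand under the turntable: disc 210 mm across, 10 mm high, with a flat tongue 36 mm wide reaching along its own -x to 188 mm from the centre (56 mm past the turntable rim), with a cross rib 16 mm high. The tongue marks the front; it points roughly to the robot but its yaw varies. Origin: on the turning axis, on the counter.
- front (a point): Point fixed to the stand, 80 mm from the turning axis towards the tongue and 20 mm above the counter: the centre of the underside of the jar must come here (seen from above).
- turntable: Grey disc, 264 mm across, upper face 20 mm above the counter; turns freely, over a full turn both ways, about the vertical through its origin (at counter height); friction 0.06 N m, stays where left. On it a cross of four white square cells: 74 mm inside, walls 3 mm thick, 25 mm high, centres 80 mm from the axis. Jars start in cells a and c, across from each other; b and d are empty.
- handle: Wooden bar handle fixed to the turntable, over its middle: 70 mm long (its own x = the turntable's x, pointing to cells a and c), 14 mm wide (y), 20 mm high, on a post 16 mm thick. Origin: centre of the bar, on the turning axis, 150 mm above the counter. Pinch it across its width from above and turn.
- cell_a (a point): Centre of the floor of cell a (a jar stands in it) on the turntable, at the point (-80, 0, 20) mm of the turntable's own frame; moves round with the turntable.
- cell_b (a point): Centre of the floor of cell b (empty at the start) on the turntable, at the point (0, -80, 20) mm of the turntable's own frame; moves round with the turntable.
- cell_c (a point): Centre of the floor of cell c (a jar stands in it) on the turntable, at the point (80, 0, 20) mm of the turntable's own frame; moves round with the turntable.
- cell_d (a point): Centre of the floor of cell d (empty at the start) on the turntable, at the point (0, 80, 20) mm of the turntable's own frame; moves round with the turntable.
- knob_jar: Clear jar with a flat metal lid that carries a metal ball knob 28 mm in diameter: 64 mm diameter, 80 mm to the lid's top, 112 mm to the top of the knob; stands loose in cell a or cell c, 0.2 to 0.42 kg. Origin: centre of its underside, z up.
- flat_jar: The same jar with a plain flat lid, no knob: 64 mm diameter, 80 mm tall; stands loose in the other one of these two, 0.2 to 0.42 kg. Origin: centre of its underside, z up.
- tin_1: Plain metal tin, upright on the counter: 58 mm diameter, 90 mm tall, paper band round its middle, 0.19 to 0.35 kg. The two tins are alike. Origin: centre of its underside, z up. Gripped with the middle of the finger pads 60 to 70 mm above its underside, the fingers stay clear of the cell walls.
- tin_2: Plain metal tin, upright on the counter: 58 mm diameter, 90 mm tall, paper band round its middle, 0.19 to 0.35 kg. The two tins are alike. Origin: centre of its underside, z up. Gripped with the middle of the finger pads 60 to 70 mm above its underside, the fingers stay clear of the cell walls.
- softener: Bystander: small white flat-sided bottle with a round cap, 44 x 75 mm, 107 mm tall; stands on the counter, to be left alone. Origin: centre of its underside.
- scoop_cup: Bystander: clear measuring cup, 72 mm across, 65 mm tall, upright on the counter, to be left alone. Origin: centre of its underside.
- lint_brush: Bystander: wooden lint brush lying bristles down on the counter, 185 mm long, 45 mm wide, 28 mm high, to be left alone. Origin: on its underside where handle and head meet; x points to the head.
Mind the look-alikes: they are no part of the job. What is shaped like the tin_2 but yellow is not meant. What is shaped like the flat_jar but brown is not meant.

How it is judged:
On the way, in this order (a step that is already met when the one before it is completed fails the run):
1. the two tins stand upright in the two empty cells, one in each, let go ((((horizontal distance between tin_1 and cell_b below 0.02 m and z of tin_1 in the frame of cell_b between -0.008 and 0.008 m and angle between tin_1's own z axis and vertical below 0.12 rad) and (horizontal distance between tin_2 and cell_d below 0.02 m and z of tin_2 in the frame of cell_d between -0.008 and 0.008 m and angle between tin_2's own z axis and vertical below 0.12 rad)) or ((horizontal distance between tin_1 and cell_d below 0.02 m and z of tin_1 in the frame of cell_d between -0.008 and 0.008 m and angle between tin_1's own z axis and vertical below 0.12 rad) and (horizontal distance between tin_2 and cell_b below 0.02 m and z of tin_2 in the frame of cell_b between -0.008 and 0.008 m and angle between tin_2's own z axis and vertical below 0.12 rad))) and contact force between the fingers and tin_1 below 0.3 N and contact force between the fingers and tin_2 below 0.3 N), for 0.2 s.
2. the carousel is turned so that the knob-lidded jar is at the front, and held by the handle (horizontal distance between knob_jar and front below 0.016 m and contact force between the fingers and handle above 2 N and angular speed of turntable below 0.08 rad/s), for 0.2 s.
At the end, for the whole second after the job is handed in: Knob-lidded jar within 16 mm of the front point (from above), turntable still, bar handle gripped with over 2 N; each tin upright (7 deg) on the floor of its own cell within 20 mm of its centre, not touched by the fingers; both jars likewise still in their cells (all of step 1 and all of step 2 and (((horizontal distance between knob_jar and cell_a below 0.02 m and z of knob_jar in the frame of cell_a between -0.008 and 0.008 m and angle between knob_jar's own z axis and vertical below 0.12 rad) and (horizontal distance between flat_jar and cell_c below 0.02 m and z of flat_jar in the frame of cell_c between -0.008 and 0.008 m and angle between flat_jar's own z axis and vertical below 0.12 rad)) or ((horizontal distance between knob_jar and cell_c below 0.02 m and z of knob_jar in the frame of cell_c between -0.008 and 0.008 m and angle between knob_jar's own z axis and vertical below 0.12 rad) and (horizontal distance between flat_jar and cell_a below 0.02 m and z of flat_jar in the frame of cell_a between -0.008 and 0.008 m and angle between flat_jar's own z axis and vertical below 0.12 rad)))); the arm keeps its last pose, push and grip.
It fails at once if a tin or a jar of the job is knocked over (angle between any of tin_1, tin_2, knob_jar, flat_jar's own z axis and vertical above 0.8 rad).
It fails at once if one of the other things on the counter is shifted by more than 30 mm (distance of any of softener, scoop_cup, lint_brush from where it was at the start of the episode above 0.03 m).
It also fails if it takes over 72 s, if anything falls off the work surface, if the arm or the gripper's body presses on something with over 40 N, if the wrist force passes 120 N, or if a joint passes its speed limit or range.

## Working session

There is one attempt and no reset: what is moved stays moved. The work goes in short steps, Python scripts to look and compute and a shell command to move; the robot and the scene stay as the last step left them, time stands still between calls to the robot, and variables do not carry over. Pictures are saved under pics/ and viewed, at most 10 in all, crops included, and the job is handed in when it is done.

```bash
mkdir -p pics; cat > h.py <<'E'
import numpy as np, cv2
from station import manip
def snap(n,f=None):
    info=manip.camera_info(n); im,d=manip.snapshot(n); im=np.array(im);d=np.array(d)
    if f: cv2.imwrite('pics/'+f,im); np.savez('pics/'+f+'.npz',im=im,d=d,**{k:np.array(v) for k,v in info.items()})
    return im,d,info
def cloud(d,info):
    h,w=d.shape; F=h/2/np.tan(np.radians(float(info['fovy']))/2)
    K=np.array([[F,0,float(info['cx'])],[0,F,float(info['cy'])],[0,0,1.]])
    uv=np.stack(np.meshgrid(np.arange(w),np.arange(h)),-1).reshape(-1,1,2).astype(float)
    s=cv2.undistortPoints(uv,K,np.array([float(info['k1']),0,0,0])).reshape(h,w,2)
    P=np.stack([s[...,0]*d,-s[...,1]*d,-d,np.ones_like(d)],-1)@np.array(info['pose']).T
    P=P[...,:3].copy(); P[d<=0]=np.nan
    return P
E
python3 - <<'E'
from h import *
for n in('top','side'):
    im,d,i=snap(n,n+'1.png'); print(n,{k:(np.round(v,3).tolist()) for k,v in i.items()},(d>0).mean())
s=manip.state();print(s)
E
```

```text
top {'fovy': 43.967, 'cx': 309.672, 'cy': 203.07, 'k1': 0.045, 'pose': [[0.027, 0.994, -0.102, 0.405], [-0.999, 0.028, 0.016, -0.035], [0.019, 0.102, 0.995, 1.304], [0.0, 0.0, 0.0, 1.0]]} 0.996109375
side {'fovy': 50.758, 'cx': 318.517, 'cy': 204.263, 'k1': -0.065, 'pose': [[0.916, 0.199, -0.348, 0.055], [-0.4, 0.449, -0.799, -1.059], [-0.003, 0.871, 0.491, 0.76], [0.0, 0.0, 0.0, 1.0]]} 0.99580078125
{'time_s': 0.1, 'joints': array([-1.35799595,  0.46831225, -0.01164152,  1.60352905,  0.00598754,
        1.07136321, -0.05623948]), 'qd': array([-4.13809336e-04,  6.04011403e-04, -7.59223768e-05, -2.82213461e-03,
       -4.96967261e-04, -5.83032545e-04, -2.53196717e-04]), 'joint_torque': array([ 1.42638339e-03, -5.21648419e+01, -1.22561210e-02, -2.44364440e+01,
       -5.67386951e-02,  1.42057988e-02,  5.68021551e-05]), 'eef_pos': array([0.16437014, 0.62833893, 0.21372161]), 'orientation': array([ 1.27539515e-01,  9.91833177e-01, -7.86373815e-04, -5.79485996e-05]), 'force': array([-0.22592318, -0.05112542,  0.07387113]), 'torque': array([-0.03032689,  0.01022929, -0.05253093]), 'finger_force': 0.0, 'finger_gap': 0.0922377375263239}
```

View pics/top1.png

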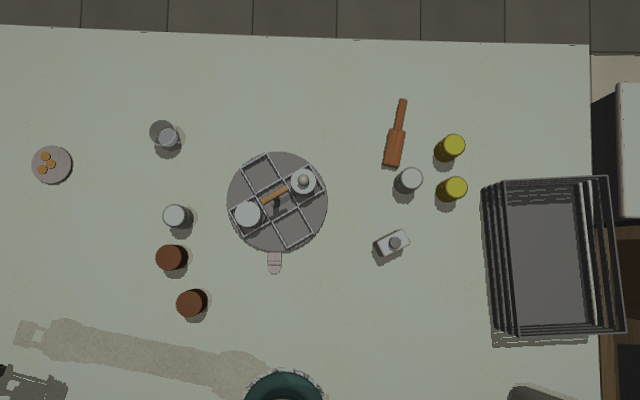

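View pics/side1.png

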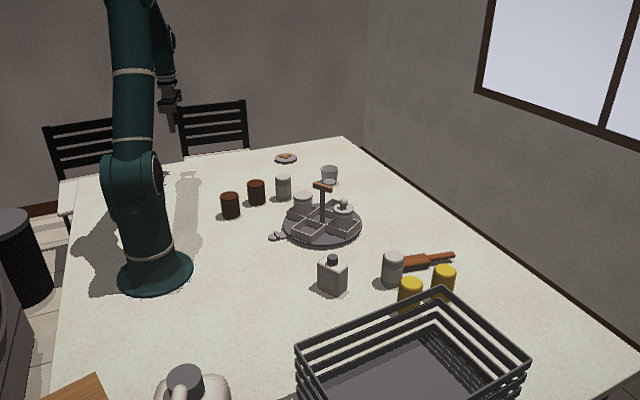

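Top view: the grey tins are at about (175,215) and (408,180), near the brush and a yellow can. The knob jar is at (303,181), the flat jar at (248,214), the tongue at (275,262) and the handle at (274,195). Next I measure positions.

```bash
cat > m.py <<'E'
from h import *
def load(f):
    z=np.load('pics/'+f+'.npz'); return z['im'],cloud(z['d'],z)
def reg(P,box,zlo,zhi,name):
    u0,v0,u1,v1=box; Q=P[v0:v1,u0:u1].reshape(-1,3); Q=Q[(Q[:,2]>zlo)&(Q[:,2]<zhi)]
    if len(Q)<5: print(name,'few',len(Q));return Q
    c,r=cv2.minEnclosingCircle(Q[:,:2].astype(np.float32)); rc=cv2.minAreaRect((Q[:,:2]*1000).astype(np.float32))
    print(name,len(Q),'circ',np.round(c,4),round(r*1000,1),'mean',np.round(Q.mean(0),4),'rect',np.round(rc[0],1),np.round(rc[1],1),round(rc[2],1)); return Q
E
python3 - <<'E'
from m import *
im,P=load('top1.png')
for n,b,lo,hi in [('tin1',(155,195,200,240),.08,.1),('tin2',(390,160,428,200),.08,.1),('soft',(370,225,415,262),.05,.13),('brush',(378,90,412,170),.015,.05),
 ('yel1',(430,130,470,162),.08,.1),('yel2',(430,172,470,205),.08,.1),('brown1',(150,240,192,275),.07,.1),('brown2',(170,285,212,322),.07,.1),('cup',(140,115,185,155),.02,.09),
 ('handle',(250,170,300,220),.145,.175),('knobtop',(285,165,325,200),.117,.14),('knoblid',(285,160,325,205),.09,.105),('flatlid',(228,195,268,230),.09,.105),('disc',(210,140,340,262),.01,.03),('tongue',(262,255,290,280),.004,.02),('counter',(200,280,230,320),-.05,.05)]:
    reg(P,b,lo,hi,n)
im,P=load('side1.png')
print('side')
for n,b,lo,hi in [('tin1',(270,165,297,205),.08,.1),('tin2',(375,240,408,292),.08,.1),('handle',(308,175,335,195),.145,.175),('knob',(330,192,355,214),.115,.14),('counter',(200,280,230,320),-.05,.05)]:
    reg(P,b,lo,hi,n)
E
```

```text
tin1 436 circ [0.4892 0.2761] 29.1 mean [0.4891 0.2748 0.0887] rect [489.2 275.5] [56.4 55.9] 79.9
tin2 428 circ [ 0.5988 -0.3039] 29.9 mean [ 0.5982 -0.3031  0.0893] rect [ 598.5 -303.9] [56.3 56.4] 45.1
soft 574 circ [ 0.4372 -0.2625] 40.9 mean [ 0.437  -0.2588  0.0873] rect [ 437.7 -262. ] [43.8 75.6] 28.1
brush 923 circ [ 0.7301 -0.282 ] 93.8 mean [ 0.7155 -0.2756  0.0275] rect [ 730.8 -278.9] [ 45.7 186.8] 80.2
yel1 411 circ [ 0.6875 -0.4109] 29.2 mean [ 0.6865 -0.4092  0.0894] rect [ 687. -410.] [54.4 56.1] 89.5
yel2 444 circ [ 0.5796 -0.4171] 30.4 mean [ 0.5793 -0.4148  0.0895] rect [ 579.3 -415.7] [57.8 57. ] 1.9
brown1 570 circ [0.3897 0.287 ] 33.3 mean [0.3881 0.2862 0.0791] rect [387.5 286.4] [60.5 65. ] 1.8
brown2 577 circ [0.2786 0.2321] 33.4 mean [0.2787 0.2302 0.0793] rect [278.6 230.2] [62.8 62.2] 63.2
cup 444 circ [0.7013 0.3245] 37.6 mean [0.7064 0.3285 0.0488] rect [702.4 323.6] [70.8 71.3] 47.7
handle 193 circ [0.5404 0.0311] 35.1 mean [0.5388 0.0303 0.1582] rect [539.5  30.5] [14.4 69.8] 32.1
knobtop 99 circ [ 0.5815 -0.0358] 13.8 mean [ 0.5804 -0.036   0.1271] r
[... 387 characters left out ...]
0.3771 0.0317 0.0093] rect [369.   29.7] [61.7 67.4] 1.8
counter 1130 circ [0.2822 0.1823] 62.5 mean [0.2825 0.1805 0.0012] rect [282.  182.8] [100.8  76.4] 2.4
side
tin1 144 circ [0.48   0.1943] 111.2 mean [0.4861 0.2346 0.0884] rect [474.  195.8] [220.6  56.4] 77.7
tin2 362 circ [ 0.5838 -0.3548] 80.2 mean [ 0.5878 -0.3397  0.0883] rect [ 576.3 -350.7] [158.6  56.6] 61.1
handle 116 circ [0.5399 0.028 ] 35.1 mean [0.5404 0.0263 0.1547] rect [541.3  28.8] [17.4 70. ] 30.6
knob 53 circ [ 0.5806 -0.0391] 14.1 mean [ 0.5809 -0.042   0.124 ] rect [580.1 -41.9] [20.2 25.8] 58.5
counter 1196 circ [ 0.1363 -0.1728] 94.5 mean [ 1.377e-01 -1.783e-01 -1.000e-04] rect [ 137.2 -173.5] [172.3  81.1] 77.4
```

```bash
cat > go.py <<'E'
import sys; from h import *
from scipy.spatial.transform import Rotation as R
# usage: go.py x y z yaw_of_tool_y_deg -> shift cm & rotvec
x,y,z,yaw=map(float,sys.argv[1:5]); s=manip.state()
a=np.radians(yaw); ty=np.array([np.cos(a),np.sin(a),0]); tz=np.array([0,0,-1.]); tx=np.cross(ty,tz)
Rt=R.from_matrix(np.stack([tx,ty,tz],1)); R0=R.from_quat(s['orientation'])
print('t',round(float(s['time_s']),2),'pos',np.round(s['eef_pos'],4),'J7',np.round(s['joints'][6],2))
print('shift',np.round(R0.inv().apply(np.array([x,y,z])-s['eef_pos'])*100,2),'rot',np.round((R0.inv()*Rt).as_rotvec(),3))
E
python3 - <<'E'
from m import *
im,P=load('top1.png'); c=np.array([.540,.0307])
Q=P[250:285,255:295].reshape(-1,3); r=np.hypot(*(Q[:,:2]-c).T)
Q=Q[(r>.138)&(r<.2)&(Q[:,2]>.005)&(Q[:,2]<.03)]
rc=cv2.minAreaRect((Q[:,:2]*1000).astype(np.float32)); print(len(Q),Q.mean(0),rc)
v=Q[:,:2].mean(0)-c; print('yaw',np.degrees(np.arctan2(v[1],v[0])))
E
python3 go.py .489 .2755 .2 -58; python3 go.py .489 .2755 .046 -58
```

```text
247 [0.37792978 0.03305046 0.00960229] ((373.0133056640625, 31.851181030273438), (101.60226440429688, 61.203609466552734), 86.54821014404297)
yaw 179.16911198269474
t 0.1 pos [0.1644 0.6283 0.2137] J7 -0.06
shift [-40.33 -25.92   1.42] rot [-1.000e-03  2.000e-03  2.327e+00]
t 0.1 pos [0.1644 0.6283 0.2137] J7 -0.06
shift [-40.33 -25.9   16.82] rot [-1.000e-03  2.000e-03  2.327e+00]
```

```bash
python3 -m crank '[[-1,-40.3,-25.9,0,0,0,2.327],[-1,-40.3,-25.9,0,0,0,2.327],[-1,-40.3,-25.9,0,0,0,2.327],[-1,-40.3,-25.9,0,0,0,2.327],[-1,-40.3,-25.9,0,0,0,2.327],[-1,-40.3,-25.9,0,0,0,2.327],[-1,-40.3,-25.9,0,0,0,2.327],[-1,-40.3,-25.9,0,0,0,2.327]]' 25 && python3 go.py .489 .2755 .2 -58
```

```text
time_s: 1.1
eef_pos: [0.4905, 0.2733, 0.2146]
orientation: [0.772, 0.635, -0.0, 0.0]
force: [-0.2, 1.3, 0.2]
finger_gap: 0.0918
finger_force: 0.0
t 1.1 pos [0.4905 0.2733 0.2146] J7 -0.61
shift [ 0.19 -0.19  1.46] rot [0.001 0.    0.818]
```

```bash
python3 -m crank '[[-1,0.2,-0.2,0,0,0,0.818],[-1,0.2,-0.2,0,0,0,0.818],[-1,0.2,-0.2,0,0,0,0.818],[-1,0.2,-0.2,0,0,0,0.818],[-1,0.2,-0.2,0,0,0,0.818],[-1,0.2,-0.2,0,0,0,0.818]]' && python3 go.py .489 .2755 .046 -58
```

```text
time_s: 1.85
eef_pos: [0.4869, 0.2786, 0.2142]
orientation: [0.96, 0.281, -0.0, 0.0]
force: [-0.6, 0.9, 0.6]
finger_gap: 0.0918
finger_force: 0.0
t 1.85 pos [0.4869 0.2786 0.2142] J7 -1.37
shift [ 0.02  0.37 16.82] rot [0.    0.001 0.01 ]
```

```bash
python3 - <<'E'
from m import *
im,d,i=snap('wrist','w1.png'); P=cloud(d,i)
reg(P,(0,0,640,400),.08,.105,'tin'); Q=P.reshape(-1,3); print(np.nanmin(Q,0),np.nanmax(Q,0))
E
```

```text
tin 8648 circ [0.4326 0.1124] 228.6 mean [0.4587 0.1986 0.0886] rect [484.2 180.4] [223.5 457.1] 52.8
[ 0.09307298 -0.14102952 -0.00291867] [0.85661028 0.71421272 0.34404207]
```

```bash
python3 -m crank '[[-1,0,0.35,6,0,0,0.01],[-1,0,0.35,12,0,0,0.01],[-1,0,0.35,15.5,0,0,0.01],[-1,0,0.35,16.8,0,0,0.01],[-1,0,0.35,16.8,0,0,0.01],[1,0,0.35,16.8,0,0,0.01],[1,0,0.35,16.8,0,0,0.01],[1,0,0.35,16.8,0,0,0.01]]' 25 && python3 go.py .489 .2755 .24 -58; python3 - <<'E'
from m import *
im,P=load('w1.png'); ok=(P[...,2]>.082)&(P[...,2]<.1)
n,l,st,ce=cv2.connectedComponentsWithStats(ok.astype(np.uint8))
for k in range(1,n):
    if st[k,4]>300:
        print(st[k]); reg(np.where((l==k)[...,None],P,np.nan),(0,0,640,400),.05,.2,k)
E
```

```text
time_s: 2.9
eef_pos: [0.4895, 0.2761, 0.0475]
orientation: [0.961, 0.275, 0.001, -0.0]
force: [-0.3, 0.3, -0.0]
finger_gap: 0.0634
finger_force: 0.0
t 2.9 pos [0.4895 0.2761 0.0475] J7 -1.22
shift [ -0.05   0.02 -19.25] rot [-0.    -0.002 -0.001]
[ 297  156   61   59 2767]
1 2767 circ [0.4897 0.2805] 29.0 mean [0.4912 0.2814 0.0896] rect [489.8 280.5] [57.5 57. ] 65.3
[586 241  54  30 653]
5 653 circ [ 0.5883 -0.017 ] 27.2 mean [ 0.589  -0.0064  0.0914] rect [590.7 -10.3] [17.4 54.1] 70.2
[456 242  54  26 457]
6 457 circ [0.5142 0.1102] 24.7 mean [0.5166 0.1193 0.0935] rect [516.6 112.1] [20.2 48.5] 38.2
```

View pics/w1.png

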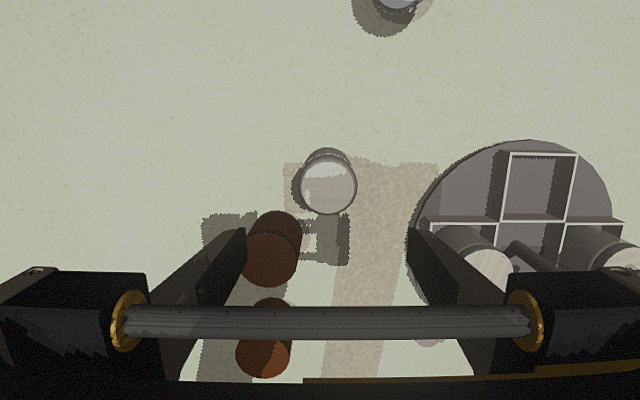

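The wrist view shows the tin at (328,186), centred between the fingers, with the carousel at right. The fingers are still closing. I'll finish the grip and lift.

```bash
python3 -m crank '[[1,0,0,0,0,0,0],[1,0,0,0,0,0,0],[1,0,0,-4,0,0,0],[1,0,0,-10,0,0,0],[1,0,0,-16,0,0,0],[1,0,0,-19,0,0,0],[1,0,0,-19,0,0,0]]' 25 && python3 go.py .6079 .0731 .24 -58
```

```text
time_s: 3.78
eef_pos: [0.4902, 0.276, 0.2384]
orientation: [0.961, 0.275, 0.002, -0.001]
force: [-0.5, -1.0, -3.4]
finger_gap: 0.0571
finger_force: 25.0
t 3.77 pos [0.4902 0.276  0.2384] J7 -1.38
shift [-0.75 23.44 -0.18] rot [-0.001 -0.004 -0.001]
```

```bash
python3 -m crank '[[1,-0.2,5,0,0,0,0],[1,-0.4,10,0,0,0,0],[1,-0.6,15,0,0,0,0],[1,-0.75,20,0,0,0,0],[1,-0.75,23,0,0,0,0],[1,-0.75,23.4,0,0,0,0],[1,-0.75,23.4,0,0,0,0],[1,-0.75,23.4,0,0,0,0]]' && python3 go.py .6079 .0731 .067 -58; python3 - <<'E'
from m import *
from h import *
im,d,i=snap('wrist','w2.png'); snap('top','top2.png')
E
```

```text
time_s: 4.78
eef_pos: [0.6057, 0.0749, 0.2357]
orientation: [0.961, 0.276, -0.001, -0.0]
force: [0.5, 0.3, -2.0]
finger_gap: 0.057
finger_force: 25.0
t 4.78 pos [0.6057 0.0749 0.2357] J7 -0.92
shift [ 0.11  0.29 16.87] rot [-0.001  0.001  0.002]
```

View pics/w2.png

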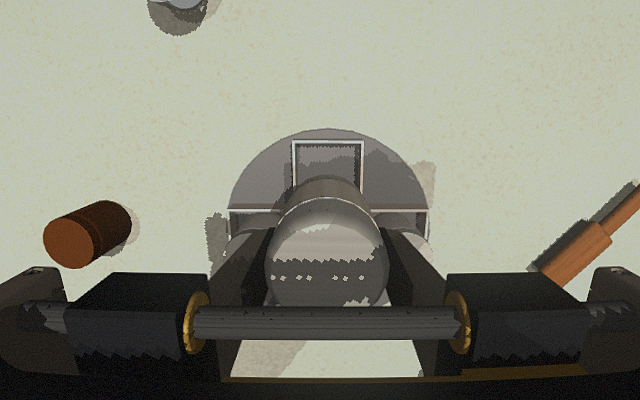

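The held tin is at (325,255), between the fingers. The target cell's far wall shows at (328,143), so they line up. I'll check the numbers.

```bash
python3 - <<'E'
from m import *
im,P=load('w2.png'); s=manip.state(); print(s['eef_pos'])
reg(P,(265,190,392,300),.255,.29,'tintop')
# outer wall of cell b: points z .038-.05
Q=reg(P,(285,135,370,200),.035,.06,'wall')
c=np.array([.540,.0307]); u=np.array([np.cos(np.radians(32)),np.sin(np.radians(32))]); t=np.array([-u[1],u[0]])
print('wall rad',np.percentile((Q[:,:2]-c)@u,[5,50,95]),'tan',np.percentile((Q[:,:2]-c)@t,[2,50,98]))
# disc rim
r=P[120:210,220:440].reshape(-1,3); r=r[(r[:,2]>.015)&(r[:,2]<.027)]
rr=np.hypot(*(r[:,:2]-c).T); print('disc max r',np.percentile(rr,[50,95,99]))
E
```

```text
[0.60605712 0.07467346 0.23630807]
tintop 10755 circ [0.6082 0.0763] 32.6 mean [0.6155 0.0812 0.2765] rect [614.1  80. ] [43.5 63.6] 32.1
wall 627 circ [0.6167 0.0811] 49.5 mean [0.6278 0.0875 0.0437] rect [616.2  81.2] [60.1 80.2] 31.9
wall rad [0.06825283 0.11418471 0.12131456] tan [-0.03730373  0.00079404  0.04223546]
disc max r [0.10833953 0.13069646 0.13308513]
```

```bash
python3 -m crank '[[1,0.1,0.1,5,0,0,0],[1,0.1,0.1,10,0,0,0],[1,0.1,0.1,13.5,0,0,0],[1,0.1,0.1,15.5,0,0,0],[1,0.1,0.1,16.5,0,0,0],[1,0.1,0.1,16.8,0,0,0],[1,0.1,0.1,16.8,0,0,0]]' && python3 go.py .6071 .0744 .068 -58
```

```text
time_s: 5.75
eef_pos: [0.6088, 0.073, 0.0696]
orientation: [0.961, 0.275, 0.001, 0.0]
force: [0.1, -0.2, -0.9]
finger_gap: 0.0573
finger_force: 25.0
t 5.75 pos [0.6088 0.073  0.0696] J7 -0.8
shift [-0.07 -0.21  0.16] rot [ 0.001 -0.002 -0.001]
```

```bash
python3 -m crank '[[1,0,-0.15,0.15,0,0,0],[1,0,-0.15,0.2,0,0,0],[1,0,-0.15,0.2,0,0,0],[-0.2,0,-0.15,0.2,0,0,0],[-1,0,-0.15,0.2,0,0,0],[-1,0,-0.15,0.2,0,0,0],[-1,0,-0.15,0.2,0,0,0]]' && python3 go.py .607 .0745 .24 -58
```

```text
time_s: 6.62
eef_pos: [0.6072, 0.074, 0.0664]
orientation: [0.961, 0.275, -0.0, 0.0]
force: [0.7, -0.3, -0.1]
finger_gap: 0.0852
finger_force: 0.0
t 6.62 pos [0.6072 0.074  0.0664] J7 -0.8
shift [ 1.000e-02 -5.000e-02 -1.736e+01] rot [ 0.     0.    -0.001]
```

```bash
python3 -m crank '[[-1,0,0,-4,0,0,0],[-1,0,0,-10,0,0,0],[-1,0,0,-15,0,0,0],[-1,-3,5,-15,0,0,0],[-1,-6,10,-15,0,0,0],[-1,-10,15,-15,0,0,0],[-1,-13,20,-15,0,0,0],[-1,-16,25,-15,0,0,0]]' && python3 go.py .5988 -.3035 .2 -58; python3 - <<'E'
from m import *
snap('top','top3.png'); im,P=load('top3.png')
reg(P,(255,140,300,190),.1,.125,'tin1 placed'); reg(P,(285,160,325,205),.09,.105,'knob lid'); reg(P,(228,195,268,230),.09,.105,'flat'); reg(P,(250,170,300,220),.145,.175,'handle')
E
```

```text
time_s: 7.62
eef_pos: [0.6035, -0.2246, 0.2166]
orientation: [0.961, 0.275, 0.0, -0.0]
force: [0.7, 0.1, 0.1]
finger_gap: 0.0918
finger_force: 0.0
t 7.62 pos [ 0.6035 -0.2246  0.2166] J7 -0.4
shift [-4.58  6.45  1.66] rot [ 0.    -0.    -0.001]
tin1 placed 368 circ [0.598  0.0274] 65.7 mean [0.6036 0.0518 0.1078] rect [599.4  27.1] [121.2  57. ] 79.0
knob lid 424 circ [ 0.5817 -0.0359] 32.1 mean [ 0.5803 -0.0358  0.0993] rect [581.3 -35.3] [62.5 61.5] 1.3
flat 529 circ [0.4976 0.0975] 32.1 mean [0.4972 0.0971 0.0993] rect [497.3  97.3] [62.2 61.7] 46.7
handle 193 circ [0.5406 0.0313] 35.0 mean [0.5386 0.0304 0.1587] rect [539.3  30.5] [14.3 69.7] 31.8
```

```bash
python3 -m crank '[[-1,-4.6,6.4,0,0,0,0],[-1,-4.6,6.4,0,0,0,0],[-1,-4.6,6.4,0,0,0,0],[-1,-4.6,6.4,0,0,0,0]]' && python3 - <<'E'
from m import *
snap('wrist','w3.png'); im,P=load('w3.png'); reg(P,(285,130,370,240),.08,.105,'tin2')
E
python3 go.py .5988 -.3035 .0465 -58
```

```text
time_s: 8.18
eef_pos: [0.5994, -0.2989, 0.2162]
orientation: [0.961, 0.276, 0.0, -0.001]
force: [0.5, 0.3, 0.2]
finger_gap: 0.0918
finger_force: 0.0
tin2 2711 circ [ 0.5991 -0.3021] 29.1 mean [ 0.6006 -0.301   0.0896] rect [ 599.1 -302.1] [57.6 56.2] 30.8
t 8.22 pos [ 0.5995 -0.2987  0.2163] J7 -0.28
shift [-0.33  0.39 16.98] rot [-0.001 -0.001  0.002]
```

```bash
python3 -m crank '[[-1,-0.25,0.3,6,0,0,0],[-1,-0.25,0.3,12,0,0,0],[-1,-0.25,0.3,15.5,0,0,0],[-1,-0.25,0.3,16.9,0,0,0],[-1,-0.25,0.3,16.9,0,0,0],[1,-0.25,0.3,16.9,0,0,0],[1,-0.25,0.3,16.9,0,0,0],[1,-0.25,0.3,16.9,0,0,0]]' 25 && python3 -m crank '[[1,0,0,0,0,0,0],[1,0,0,0,0,0,0],[1,0,0,-4,0,0,0],[1,0,0,-10,0,0,0],[1,0,0,-16,0,0,0],[1,0,0,-19,0,0,0],[1,0,0,-19,0,0,0],[1,0,0,-19,0,0,0]]' && python3 go.py .4721 -.0113 .24 -58
```

```text
time_s: 9.22
eef_pos: [0.5986, -0.3054, 0.0486]
orientation: [0.961, 0.275, 0.001, 0.0]
force: [-0.3, 0.4, -0.2]
finger_gap: 0.0642
finger_force: 0.0
time_s: 10.22
eef_pos: [0.5971, -0.3043, 0.2352]
orientation: [0.961, 0.275, -0.001, -0.001]
force: [-0.5, 0.6, -3.8]
finger_gap: 0.0574
finger_force: 25.0
t 10.22 pos [ 0.5971 -0.3043  0.2352] J7 -0.28
shift [  4.9  -31.48  -0.39] rot [-0.003  0.002 -0.001]
```

```bash
python3 -m crank '[[1,0.8,-4,0,0,0,0],[1,1.6,-9,0,0,0,0],[1,2.4,-14,0,0,0,0],[1,3.2,-19,0,0,0,0],[1,4,-24,0,0,0,0],[1,4.7,-28,0,0,0,0],[1,4.9,-31,0,0,0,0],[1,4.9,-31.5,0,0,0,0]]' && python3 -m crank '[[1,0,0,0,0,0,0],[1,0,0,0,0,0,0]]' && python3 - <<'E'
from m import *
snap('wrist','w4.png'); im,P=load('w4.png')
reg(P,(265,190,392,300),.255,.29,'tintop')
c=np.array([.540,.0307]); u=np.array([np.cos(np.radians(32)),np.sin(np.radians(32))]); t=np.array([-u[1],u[0]])
ok=(P[...,2]>.035)&(P[...,2]<.06)&(np.hypot(P[...,0]-c[0],P[...,1]-c[1])<.135)
Q=P[ok][:,:2]-c; print(len(Q),'rad',np.percentile(Q@u,[1,50,99]),'tan',np.percentile(Q@t,[1,50,99]))
E
python3 go.py .4718 -.0108 .068 -58
```

```text
time_s: 11.22
eef_pos: [0.471, -0.0099, 0.2359]
orientation: [0.961, 0.277, -0.002, -0.001]
force: [-0.1, -0.0, -3.4]
finger_gap: 0.0576
finger_force: 25.0
time_s: 11.48
eef_pos: [0.4731, -0.0133, 0.2372]
orientation: [0.962, 0.274, -0.0, 0.0]
force: [0.9, 0.4, -3.4]
finger_gap: 0.058
finger_force: 25.0
tintop 10724 circ [ 0.4759 -0.0117] 32.7 mean [ 0.4826 -0.0073  0.2771] rect [481.3  -8.4] [43.3 63.9] 31.3
3286 rad [-0.09249306  0.01958144  0.10128939] tan [-0.1160179   0.00588206  0.12093566]
t 11.53 pos [ 0.4731 -0.0133  0.2373] J7 -0.93
shift [ 0.03 -0.29 16.93] rot [ 0.001  0.001 -0.003]
```

View pics/w4.png

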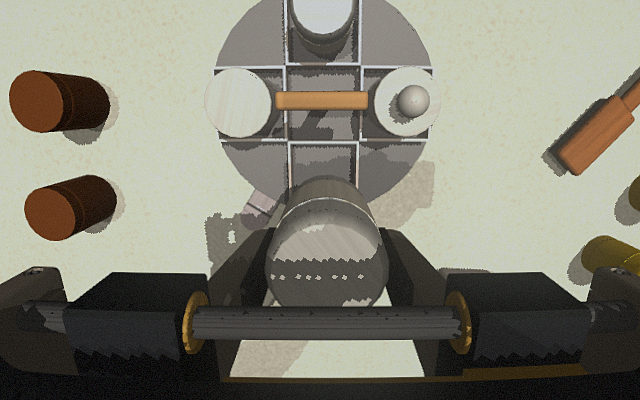

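The held tin at (325,255) is lined up with the near cell, whose walls are at x≈290 and 355. Tin 1 stands in the far cell at (322,10). Now I lower it.

```bash
python3 -m crank '[[1,0,-0.3,5,0,0,0],[1,0,-0.3,10,0,0,0],[1,0,-0.3,13.5,0,0,0],[1,0,-0.3,15.5,0,0,0],[1,0,-0.3,16.4,0,0,0],[1,0,-0.3,16.8,0,0,0],[1,0,-0.3,16.8,0,0,0]]' && python3 go.py .4718 -.0108 .068 -58
```

```text
time_s: 12.4
eef_pos: [0.4719, -0.0097, 0.07]
orientation: [0.961, 0.275, 0.001, 0.0]
force: [0.3, 0.1, -2.6]
finger_gap: 0.0575
finger_force: 25.0
t 12.4 pos [ 0.4719 -0.0097  0.07  ] J7 -0.67
shift [-0.07  0.09  0.2 ] rot [ 0.    -0.001 -0.001]
```

```bash
python3 -m crank '[[1,0,0,0.15,0,0,0],[1,0,0,0.25,0,0,0],[1,0,0,0.25,0,0,0],[-0.2,0,0,0.25,0,0,0],[-1,0,0,0.25,0,0,0],[-1,0,0,0.25,0,0,0],[-1,0,0,0.25,0,0,0],[-1,0,0,0.25,0,0,0]]' && python3 -m crank '[[-1,0,0,-4,0,0,0],[-1,0,0,-10,0,0,0],[-1,0,0,-16,0,0,0],[-1,0,0,-18,0,0,0],[-1,-4,0,-18,0,0,0],[-1,-9,0,-18,0,0,0],[-1,-12,0,-18,0,0,0],[-1,-12,0,-18,0,0,0]]' && python3 - <<'E'
from m import *
snap('top','top4.png'); snap('wrist','w5.png')
im,P=load('top4.png'); cv2.imwrite('pics/top4c.png',cv2.resize(im[130:290,180:380],None,fx=3,fy=3))
E
python3 go.py .54 .0307 .25 32
```

```text
time_s: 13.4
eef_pos: [0.4714, -0.0095, 0.0671]
orientation: [0.961, 0.275, 0.0, 0.0]
force: [0.4, 0.2, 0.7]
finger_gap: 0.0916
finger_force: 0.0
time_s: 14.4
eef_pos: [0.3683, -0.0734, 0.2471]
orientation: [0.962, 0.274, 0.001, -0.001]
force: [0.4, -0.1, 0.3]
finger_gap: 0.0917
finger_force: 0.0
t 14.5 pos [ 0.3702 -0.0726  0.2474] J7 -1.02
shift [19.87  0.22 -0.22] rot [ 1.000e-03 -1.000e-03 -1.572e+00]
```

View pics/w5.png

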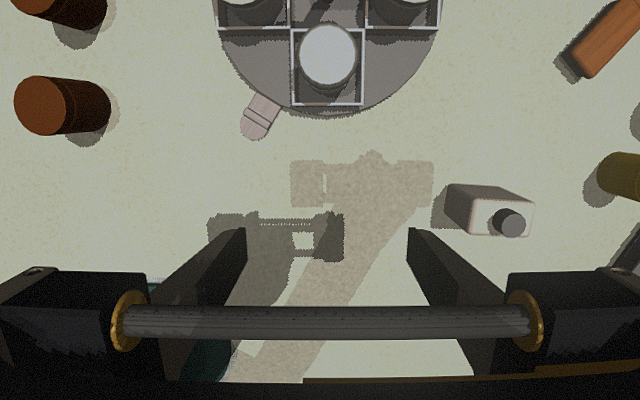

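Tin 2 stands in the cell at (328,55), and the tongue is clearly visible at (262,118). Next I measure the tongue yaw and check the tins.

```bash
python3 - <<'E'
from m import *
im,P=load('w5.png'); c=np.array([.540,.0307])
def tong(P,box):
    u0,v0,u1,v1=box; Q=P[v0:v1,u0:u1].reshape(-1,3); r=np.hypot(*(Q[:,:2]-c).T)
    Q=Q[(r>.137)&(r<.192)&(Q[:,2]>.006)&(Q[:,2]<.02)]
    a=np.degrees(np.arctan2(Q[:,1]-c[1],Q[:,0]-c[0]))%360
    Q=Q[abs(a-180)<9]; rc=cv2.minAreaRect((Q[:,:2]*1000).astype(np.float32)); v=np.array(rc[0])/1000-c
    print(len(Q),Q[:,2].mean(),np.round(rc[0],1),np.round(rc[1],1),round(rc[2],1),'yaw',np.degrees(np.arctan2(v[1],v[0]))%360)
tong(P,(225,80,300,150)); reg(P,(295,20,362,90),.1,.125,'tin2 w')
im,P=load('top4.png'); tong(P,(255,245,295,285))
m=np.isfinite(P[...,2])&(P[...,2]>.1)&(P[...,2]<.118)
for n,g in (('b',(.607,.0744)),('d',(.4718,-.0108))):
    Q=P[m&(np.hypot(P[...,0]-g[0],P[...,1]-g[1])<.045)]; print(n,len(Q),cv2.minEnclosingCircle(Q[:,:2].astype(np.float32)),Q[:,2].mean())
reg(P,(285,165,325,200),.117,.14,'knobtop');reg(P,(228,195,268,230),.09,.105,'flat'); reg(P,(250,170,300,220),.145,.175,'handle')
E
```

```text
1124 0.010088866282182649 [377.9  35.7] [35.9 52.1] 89.6 yaw 178.24356793327587
tin2 w 3299 circ [ 0.4731 -0.0079] 29.3 mean [ 0.4727 -0.0082  0.1096] rect [473.2  -8.2] [57.4 57.1] 11.6
195 0.01021678639574131 [377.8  33.7] [48.8 38.8] 1.5 yaw 178.95759798712362
b 430 ((0.6078669428825378, 0.07348857074975967), 0.02934546023607254) 0.10874019889578741
d 434 ((0.47279372811317444, -0.010343884117901325), 0.028715744614601135) 0.10918273212502067
knobtop 100 circ [ 0.5817 -0.0358] 13.6 mean [ 0.5805 -0.0359  0.1273] rect [581.2 -36.5] [24.9 24.2] 1.7
flat 533 circ [0.4972 0.0971] 32.1 mean [0.497  0.0968 0.0994] rect [496.4  97.4] [61.3 63. ] 3.1
handle 195 circ [0.5405 0.0313] 35.0 mean [0.5387 0.0303 0.1586] rect [539.4  30.6] [14.6 69.6] 32.1
```

```bash
python3 -m crank '[[-1,5,0.2,0,0,0,-0.18],[-1,10,0.2,0,0,0,-0.36],[-1,15,0.2,0,0,0,-0.54],[-1,19,0.2,0,0,0,-0.72],[-1,19.9,0.2,0,0,0,-0.9],[-1,19.9,0.2,0,0,0,-1.08],[-1,19.9,0.2,0,0,0,-1.26],[-1,19.9,0.2,0,0,0,-1.44]]' 30 && python3 -m crank '[[-1,0,0,0,0,0,-0.13],[-1,0,0,0,0,0,-0.13],[-1,0,0,0,0,0,-0.13]]' && python3 go.py .54 .0307 .141 32.1
```

```text
time_s: 15.5
eef_pos: [0.5403, 0.0318, 0.246]
orientation: [0.538, 0.843, -0.001, -0.0]
force: [-0.2, 0.9, 0.6]
finger_gap: 0.0918
finger_force: 0.0
time_s: 15.88
eef_pos: [0.5398, 0.0311, 0.2465]
orientation: [0.486, 0.874, -0.0, -0.0]
force: [-0.1, 0.0, 0.2]
finger_gap: 0.0918
finger_force: 0.0
t 15.88 pos [0.5398 0.0311 0.2465] J7 0.61
shift [-4.000e-02  1.000e-02  1.055e+01] rot [-0.001  0.    -0.005]
```

```bash
python3 -m crank '[[-1,0,0,4,0,0,0],[-1,0,0,8,0,0,0],[-1,0,0,10,0,0,0],[-1,0,0,10.5,0,0,0],[-1,0,0,10.5,0,0,0],[0.3,0,0,10.5,0,0,0],[0.7,0,0,10.5,0,0,0],[1,0,0,10.5,0,0,0]]' 30 && python3 -m crank '[[1,0,0,0,0,0,0],[1,0,0,0,0,0,0],[1,0,0,0,0,0,0],[1,0,0,0,0,0,0],[1,0,0,0,0,0,0],[1,0,0,0,0,0,0]]' && python3 go.py .54 .0307 .141 -91.1
```

```text
time_s: 16.88
eef_pos: [0.5397, 0.0307, 0.1426]
orientation: [0.486, 0.874, 0.0, 0.0]
force: [-0.2, 0.3, -0.4]
finger_gap: 0.0641
finger_force: 0.0
time_s: 17.62
eef_pos: [0.541, 0.0316, 0.1422]
orientation: [0.485, 0.874, 0.001, 0.001]
force: [4.1, 3.1, -4.1]
finger_gap: 0.0137
finger_force: 30.0
t 17.62 pos [0.541  0.0316 0.1422] J7 0.7
shift [-0.02 -0.14  0.12] rot [ 0.003 -0.003  2.148]
```

```bash
python3 -m crank '[[1,0,0,0,0,0,0.08],[1,0,0,0,0,0,0.22],[1,0,0,0,0,0,0.36],[1,0,0,0,0,0,0.5],[1,0,0,0,0,0,0.64],[1,0,0,0,0,0,0.78],[1,0,0,0,0,0,0.92],[1,0,0,0,0,0,1.0]]' && python3 -m crank '[[1,0,0,0,0,0,0.14],[1,0,0,0,0,0,0.28],[1,0,0,0,0,0,0.42],[1,0,0,0,0,0,0.56],[1,0,0,0,0,0,0.7],[1,0,0,0,0,0,0.84],[1,0,0,0,0,0,0.96],[1,0,0,0,0,0,1.02]]' && python3 go.py .54 .0307 .141 -91.1
```

```text
time_s: 18.62
eef_pos: [0.5396, 0.0315, 0.1422]
orientation: [0.846, 0.534, 0.0, -0.0]
force: [-0.1, 1.1, 1.0]
finger_gap: 0.0137
finger_force: 30.0
time_s: 19.62
eef_pos: [0.5388, 0.0327, 0.1422]
orientation: [0.999, 0.054, -0.001, -0.002]
force: [-2.5, 4.8, 5.3]
finger_gap: 0.0136
finger_force: 30.0
t 19.62 pos [0.5388 0.0327 0.1422] J7 -1.0
shift [0.1  0.21 0.12] rot [-0.003  0.002  0.126]
```

```bash
python3 -m crank '[[1,0,0,0,0,0,0.08],[1,0,0,0,0,0,0.126],[1,0,0,0,0,0,0.126],[1,0,0,0,0,0,0.126],[1,0,0,0,0,0,0.126]]' && python3 - <<'E'
from m import *
snap('top','top6.png'); snap('side','side6.png')
im,P=load('top6.png'); cv2.imwrite('pics/top6c.png',cv2.resize(im[120:290,170:390],None,fx=3,fy=3))
m=np.isfinite(P[...,2]); d=np.hypot(P[...,0]-.46,P[...,1]-.032)
Q=P[m&(d<.05)&(P[...,2]>.117)&(P[...,2]<.14)]
if len(Q)>5: print('knob',len(Q),cv2.minEnclosingCircle(Q[:,:2].astype(np.float32)))
Q=P[m&(d<.05)&(P[...,2]>.09)&(P[...,2]<.105)]
if len(Q)>5: print('lid',len(Q),cv2.minEnclosingCircle(Q[:,:2].astype(np.float32)))
im,P=load('side6.png');m=np.isfinite(P[...,2]); d=np.hypot(P[...,0]-.46,P[...,1]-.032)
Q=P[m&(d<.05)&(P[...,2]>.112)&(P[...,2]<.135)]
if len(Q)>5: print('knob side',len(Q),cv2.minEnclosingCircle(Q[:,:2].astype(np.float32)))
E
python3 go.py .54 .0307 .141 -91.1
```

```text
time_s: 20.25
eef_pos: [0.5387, 0.0329, 0.1422]
orientation: [1.0, -0.008, -0.001, -0.002]
force: [-2.8, 4.1, 5.4]
finger_gap: 0.0136
finger_force: 30.0
knob 108 ((0.4603498578071594, 0.03041813150048256), 0.013675973750650883)
lid 425 ((0.4604296088218689, 0.031008850783109665), 0.03200981020927429)
knob side 57 ((0.46136245131492615, 0.02783985249698162), 0.012994324788451195)
t 20.35 pos [0.5387 0.0329 0.1422] J7 -1.1
shift [0.13 0.22 0.12] rot [-0.003  0.002  0.003]
```

View pics/top6c.png

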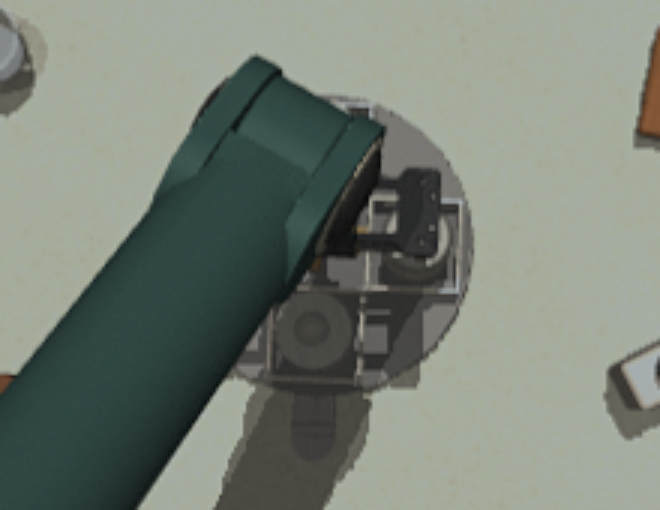

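View pics/side6.png

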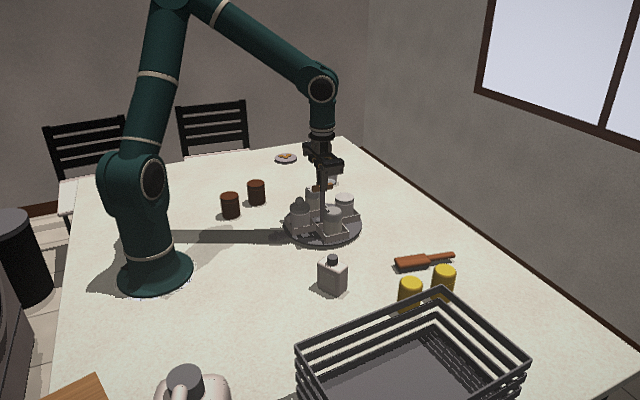

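The crop shows the knob jar at (313,328), in line with the tongue at (315,425). The side view shows all four vessels upright. The jar measures about 1 mm from the front point, so I'm handing in.

```bash
python3 -c "
from station import manip
s=manip.state();print(s['finger_force'],abs(s['qd']).max());print(manip.hand_in())"
```

```text
30.01583218574524 0.001223871022074762
the job is handed in; nothing more can be done
None
```

I handed the job in at about 20 s of robot time: both tins measured seated in the two empty cells before the turn, and the knob jar measured 1–2 mm from the front point with the handle still gripped at 30 N; no verdict was returned.

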